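Peel a stuck casting tray off its stack and present it for pouring

ROBOT

A 6-joint arm with a two-finger parallel gripper is mounted at the origin on the work surface. World frame = base frame: x ahead of the robot, y to its left, z up, the work surface at z = 0. Lengths are in m, angles in rad, forces in N, time in s.
With the tool pointing down it reaches from about 0.325 to 0.775 m from the base axis. Payload 5.5 kg.
Tool frame: the origin (TCP) lies between the finger pads; the fingertips stand 8 mm ahead of it and the grasp point (between the pads) lies 11 mm behind it (tcp_to_tips is the distance from the TCP to the fingertips, in m); z points along the fingers, y is the line along which they close (so a half turn about z gives the same grasp; the last joint's range is limited). The gripper opens to 88 mm and grips with 3 to 60 N. Pads are 20 mm wide; open, the fingers measure 115 mm over their backs; the gripper's body (75 mm by 178 mm) begins 61 mm behind the grasp point.
Start: joints at [-1.253, 0.091, 1.231, -0, 1.82, -0.057], TCP at [0.22, -0.558, 0.231] pointing down, gripper open.
Joint ranges: [-2.87, 2.87], [-0.86, 2.18], [0.17, 2.46], [-1.51, 4.65], [0.06, 2.69], [-2.65, 2.65]. Speed limits (rad/s): [2.57, 2.57, 3.01, 3.14, 3.14, 3.14].

INTERFACE

Orientations are given as a unit quaternion [w, x, y, z].
In Python, from bench import * gives the robot as it stands. Calls block until the motion is done:
- move_to(position, orientation): joint-space move of the TCP to a pose.
- move_l(position, speed=0.15, orientation=None): straight line of the TCP; orientation=None keeps the orientation; speed is the mean speed in m/s.
- movej(angles): joint-space move.
- gripper_open() and close(): open the fingers fully, or close them until they stop; the grip force is fixed at half the most.
- hold(seconds).
- inverse_kinematics(position, orientation): joint angles nearest the present ones, or None.
- state(): the state.
- get_image(name): name is "scene" or "top" or "wrist"; returns a dict with "frame" (480x640x3 uint8, blue, green, red), "depth" (480x640 float32, m along the optical axis (not along the pixel's ray), 0 where there is no reading), "camera_matrix" (3x3 intrinsics, pixels), "view" (4x4, takes a point from world to camera coordinates). Camera axes: x right, y up, looking along -z (the intrinsics and any distortion apply to the point x, -y, -z); pixel columns grow to the right and rows downward; lengths in m; the calibration is good to about 2 mm. A picture is of the moment at which its call begins.
A pose or a line that the arm cannot do raises IKError and nothing moves.
- job_done(): hands the job in; it is judged then, once.
The state is a dict: "time": time; "joint_pos": joint angles; "dq": joint speeds; "joint_torque": joint torques, N m; "ee_pos": TCP position; "ee_rot": TCP orientation; "ft_force": force on the tool from outside, world axes, zero at the start; "moment": the same for the moment, N m; "finger_gap": finger opening in m; "finger_force": force on a finger pad.
Only numpy, scipy, OpenCV 4.12 (cv2) and the standard library are available. Lean on these libraries where they do the work, as an engineer would, in place of code of your own. Each camera call takes 0.05 s, during which the arm holds its last target. There are 200 camera calls.

TASK

In the plaster studio, unlock the tray stack by turning its red latch knob clockwise until it clicks open and the yellow tongue is off the rim. Then peel the stuck blue tray off the stack: lift the corner with the orange grip tab first, while the opposite corner still sits in the stack, and leave the next tray in place. Finish while holding the blue tray motionless, about level, open side up, with its middle over the middle of the green pour mat and its underside roughly 10 cm above it, touching nothing else; do not put it down or let go, and leave the cup, jar and tub alone.

Things in the scene. Friction and masses are not known exactly. Their poses are not given: they have to be found in the camera images.
- holder: Fixed stack holder: an aluminium plate 190 x 190 x 8 mm carrying two fixed off-white trays, the stack. Origin: bench level under the stack's centre; x along the trays' long side (170 mm), y along their short side (130 mm). A dark latch post (44 x 66 mm, 68 mm tall) stands at x 0, y -87 to -153 mm, the knob's axis at y -102. It stands left or right of the middle, turned up to 0.5 rad.
- stack_top (a point): Fixed point of the holder, 68 mm above the bench, at the centre of the stack, at the height where the blue tray's rim rests on the next tray's rim; same axes as the holder.
- latch (a joint): Angle of the latch about the vertical knob axis, rad: 0 = locked (its start), grows as the knob turns clockwise seen from above, stop at 1.3. An over-centre spring resists (about 0.15 N m) up to 0.5, its click; from there it drives the latch on to the stop, even if let go. Counts as open above 1.05, when the tongue is clear of the tray.
- latch_grip (a point): Point to grip the latch knob: on its axis, 108 mm above the bench. The knob is a red upright bar 44 mm long, 12 mm thick (gripped across the 12 mm) and 32 mm tall (from 86.5 to 118.5 mm above the bench), on a black disc of 36 mm diameter. The point turns with the knob: its x axis runs along the bar, its y axis along the tongue towards the tip.
- latch_tip (a point): Tip of the yellow tongue (14 mm wide, 46 mm long from the knob's axis, 6 mm thick), 83.5 mm above the bench. Locked, it points to the holder's +y and lies 2.5 mm over the blue tray's rim, 9 mm in from its edge; open, it points to about the holder's +x.
- tray: Blue formed tray on top of the stack, 0.13-0.21 kg; rim 170 x 130 mm, 12 wide, 10 thick; 40 tall, flared walls. Origin: centre of its underside, 38 mm above the bench when stacked; z up, axes as holder's at start. Nests 30 mm deep. Stuck by 4 sprung rubber pads on posts (holder x +-50, y +-84 mm, 82 tall) on its rim's long edges: each drags with about 4 N until the rim has risen 10 mm there.
- tab_grip (a point): Where to grip the orange tab of the blue tray: tray x 83, y 63 mm, 100 mm above the bench when stacked; axes as the tray's. The tab is an upright plate on the rim's +x +y corner, 10 mm thick along the tray's diagonal (0.653 rad from its x towards y), 28 mm wide across it, 34 mm tall; the rim's top is 22 mm below this point, the tab's top edge 12 mm above. Grip it across the 10 mm.
- tab_corner (a point): Corner of the blue tray's rim at the tab: tray x 85, y 65, z 30 mm (underside of the rim).
- far_corner (a point): Opposite corner of the blue tray's rim: tray x -85, y -65, z 30 mm (underside of the rim). The tray pivots here when it is peeled.
- next_tray: The off-white loose tray under the blue one, same shape without a tab, 0.16 kg, rim 58 to 68 mm above the bench. Origin: centre of its underside, 28 mm above the bench. Must stay in the stack.
- mat: Green pour mat, 220 x 180 x 4 mm, fixed to the bench. Origin: centre of its underside, at bench level. It lies on the other side of the bench from the holder.
- cup: Bystander: blue ceramic cup, 76 mm across, 75 mm tall. Origin: centre of its underside.
- jar: Bystander: amber glass jar with a white cap, 66 mm across, 70 mm tall. Origin: centre of its underside.
- tub: Bystander: white plastic tub, 84 mm across, 65 mm tall. Origin: centre of its underside.

How it is judged:
By the outcome, as a careful person would: the job done as asked, in the order asked, and still so for the second after the job is handed in, while the arm keeps its last pose, push and grip.
It also fails if it takes over 64 s, if anything falls off the work surface, if the arm or the gripper's body presses on something with over 40 N, if the wrist force passes 120 N, or if a joint passes its speed limit or range.

## Working session

There is one attempt and no reset: what is moved stays moved. The work goes in short steps, each a Python script; the robot and the scene stay as the last script left them, time stands still between calls to the robot, and variables do not carry over. Pictures are saved under pics/ and viewed, at most 10 in all, crops included, and the job is handed in when it is done.

```bash
ls; mkdir -p pics; cat > h.py <<'E'
from bench import *
import numpy as np, cv2
from scipy.spatial.transform import Rotation as R
def cloud(im):
    d=im["depth"];K=np.array(im["camera_matrix"]);V=np.array(im["view"])
    v,u=np.mgrid[:480,:640]
    x=(u-K[0,2])/K[0,0]*d;y=(v-K[1,2])/K[1,1]*d
    P=np.stack([x,-y,-d,np.ones_like(d)],-1)@np.linalg.inv(V).T
    P=P[...,:3];P[d==0]=np.nan
    return P
E
python3 - <<'E'
from h import *
im=get_image("top");np.savez("top.npz",**{k:np.array(v) for k,v in im.items()})
cv2.imwrite("pics/top.png",im["frame"])
im2=get_image("scene");np.savez("scene.npz",**{k:np.array(v) for k,v in im2.items()})
cv2.imwrite("pics/scene.png",im2["frame"])
print(im.keys(),state()["time"],state()["ee_rot"],state()["ft_force"])
for n,i in(("t",im),("s",im2)):
    P=cloud(i);h=cv2.cvtColor(i["frame"],cv2.COLOR_BGR2HSV)
    H,S,Vv=[h[...,k].astype(int) for k in range(3)]
    for c,m in dict(red=((H<6)|(H>174))&(S>150)&(Vv>80),orange=(H>7)&(H<18)&(S>150)&(Vv>120),yellow=(H>22)&(H<34)&(S>140),green=(H>40)&(H<85)&(S>80),blue=(H>95)&(H<125)&(S>100)).items():
        k,l,st,ce=cv2.connectedComponentsWithStats(m.astype(np.uint8))
        for j in range(1,k):
            if st[j,4]>25:
                q=P[l==j];q=q[~np.isnan(q[:,0])]
                print(n,c,st[j],np.nanmedian(q,0).round(3),np.percentile(q,5,0).round(3),np.percentile(q,95,0).round(3))
E
```

```text
pics
dict_keys(['frame', 'depth', 'camera_matrix', 'view']) 0.1 [-8.63038297e-04  9.82493733e-01  1.86293607e-01 -1.10810471e-04] [-0.00876526  0.39390548 -0.3940029 ]
t red [445 246   7  21 121] [ 0.52  -0.242  0.118] [ 0.5   -0.256  0.085] [ 0.539 -0.236  0.121]
t orange [366 214  11  10  54] [ 0.6   -0.076  0.111] [ 0.592 -0.086  0.108] [ 0.61  -0.067  0.114]
t yellow [425 255  18   7 108] [ 0.519 -0.216  0.086] [ 0.513 -0.232  0.082] [ 0.526 -0.199  0.09 ]
t green [ 205  230   90  101 6853] [0.469 0.205 0.004] [ 0.372  0.125 -0.   ] [0.569 0.286 0.007]
t blue [184 152  35  37 920] [0.734 0.333 0.04 ] [0.693 0.294 0.003] [0.758 0.358 0.075]
t blue [   0  202  101   76 5014] [0.542 0.645 0.078] [0.478 0.578 0.016] [0.617 0.765 0.083]
t blue [ 367  221   62   76 4312] [ 0.52  -0.144  0.059] [ 0.442 -0.198  0.039] [ 0.594 -0.082  0.08 ]
t blue [  0 458  37  22 683] [0.042 0.675 0.049] [0.021 0.666 0.006] [0.054 0.699 0.101]
s red [347  52  19  19 177] [0.136 0.652 0.214] [0.111 0.647 0.182] [0.171 0.66  0.225]
s red [185 286  22  27 323] [ 0.529 -0.248  0.109] [ 0.507 -0.25   0.088] 
[... 386 characters left out ...]
.119 0.   ] [0.575 0.28  0.005]
s blue [95  0  7 12 48] [-1.177  0.473  0.205] [-1.197  0.389  0.182] [-0.965  0.478  0.244]
s blue [109   0  35  18 493] [-1.011  0.509  0.21 ] [-1.038  0.47   0.182] [-0.998  0.577  0.241]
s blue [ 326   39   20   74 1314] [0.042 0.676 0.124] [0.012 0.664 0.013] [0.057 0.705 0.229]
s blue [212 102  19  13 130] [-1.133  1.009 -0.426] [-1.228  0.954 -0.431] [-1.081  1.043 -0.418]
s blue [ 436  116   70   64 2685] [0.577 0.604 0.075] [0.505 0.574 0.011] [0.631 0.785 0.08 ]
s blue [449 208  34  40 908] [0.734 0.303 0.049] [0.701 0.289 0.012] [0.76  0.357 0.072]
s blue [ 188  243  117   81 4611] [ 0.511 -0.131  0.062] [ 0.448 -0.202  0.04 ] [ 0.603 -0.085  0.078]
```

View pics/top.png

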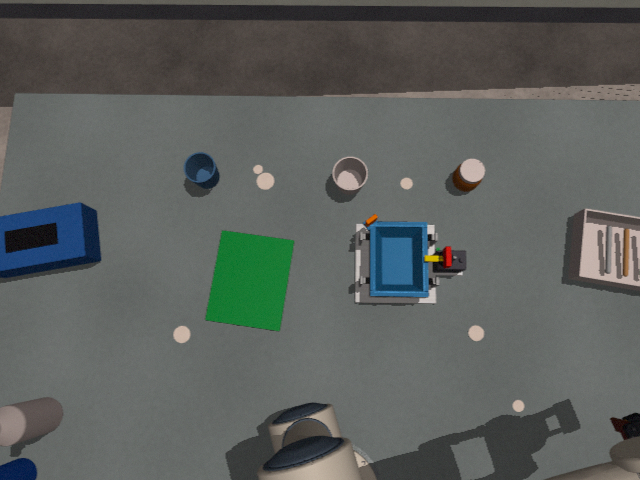

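View pics/scene.png

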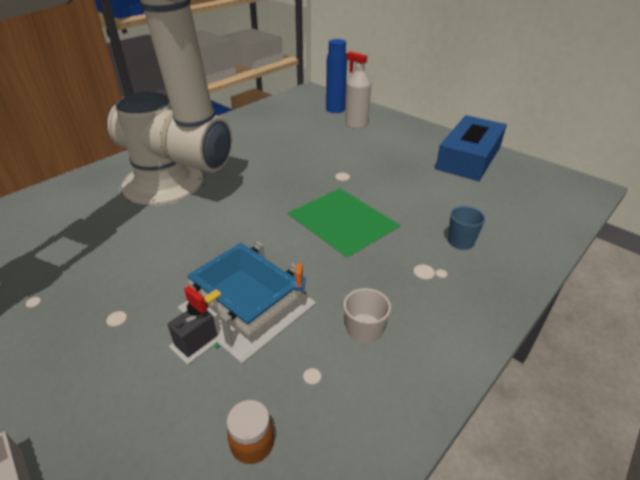

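```bash
python3 - <<'E'
from h import *
for n in("top","scene"):
    i=dict(np.load(n+".npz"));P=cloud(i);h=cv2.cvtColor(i["frame"],cv2.COLOR_BGR2HSV)
    H,S,Vv=[h[...,k].astype(int) for k in range(3)]
    b=(H>95)&(H<125)&(S>100)&(P[...,1]<-.02)&(P[...,2]>.070)&(P[...,2]<.09)&(P[...,1]>-.3)
    q=P[b];r=cv2.minAreaRect(q[:,:2].astype(np.float32)*1000);print(n,"rim",r,np.median(q[:,2]))
    g=(H>40)&(H<85)&(S>80)&(P[...,2]<.02);q=P[g];print("mat",cv2.minAreaRect(q[:,:2].astype(np.float32)*1000),np.median(q[:,2]))
    m=((H<6)|(H>174))&(S>150)&(Vv>80)&(P[...,1]<-.1)&(P[...,2]>.112);q=P[m];print("knob",cv2.minAreaRect(q[:,:2].astype(np.float32)*1000),np.median(q[:,2]),len(q))
    m=(H>7)&(H<18)&(S>150)&(P[...,1]<-.02)&(P[...,2]>.1);q=P[m];print("tab",cv2.minAreaRect(q[:,:2].astype(np.float32)*1000),np.median(q[:,2]),len(q))
    print(np.linalg.inv(i["view"])[:3,3])
E
```

```text
top rim ((519.7338256835938, -150.01370239257812), (177.94432067871094, 163.44667053222656), 5.523375511169434) 0.07691645357648835
mat ((460.4197998046875, 30.245437622070312), (541.323974609375, 228.35186767578125), 86.36058044433594) 0.0035787417496606633
knob ((519.3733520507812, -241.0760498046875), (44.070762634277344, 11.910962104797363), 0.2534516751766205) 0.11797052061992386 108
tab ((394.32354736328125, -289.73382568359375), (603.8516845703125, 33.676361083984375), 46.552066802978516) 0.11218060039805211 92
[ 0.3487407  -0.00756024  1.16796602]
scene rim ((527.9967041015625, -136.73764038085938), (183.1108856201172, 144.38815307617188), 0.5655772089958191) 0.0764296820363497
mat ((464.29241943359375, 29.543060302734375), (539.7555541992188, 226.66183471679688), 86.30889129638672) 0.002537739178944287
knob ((522.9681396484375, -243.41329956054688), (41.584007263183594, 12.060489654541016), 0.4720093905925751) 0.11712742572162382 139
tab ((-161.68511962890625, -131.03775024414062), (173.36720275878906, 1550.72998046875), 88.18415832519531) 0.1141468323040663 251
[ 1.02203798 -0.48643613  0.65117543]
```

```bash
cat >> h.py <<'E'
def qd(yaw,tilt=None):
    "tool down, tool x at world yaw; optional extra world rotation vector; wxyz"
    r=R.from_euler('z',yaw)*R.from_euler('x',np.pi)
    if tilt is not None: r=R.from_rotvec(tilt)*r
    x=r.as_quat();return [float(v) for v in (x[3],*x[:3])]
def segs(im):
    P=cloud(im);h=cv2.cvtColor(im["frame"],cv2.COLOR_BGR2HSV);H,S,V=[h[...,k].astype(int) for k in range(3)]
    return P,dict(red=((H<6)|(H>174))&(S>150)&(V>80),orange=(H>7)&(H<18)&(S>150)&(V>100),yellow=(H>20)&(H<34)&(S>140),green=(H>40)&(H<85)&(S>80),blue=(H>95)&(H<125)&(S>100))
def rect(P,m,lo,hi):
    m=m&(P[...,2]>lo)&(P[...,2]<hi)
    k,l,st,_=cv2.connectedComponentsWithStats(m.astype(np.uint8),connectivity=8)
    j=1+st[1:,4].argmax();q=P[l==j];r=cv2.minAreaRect(q[:,:2].astype(np.float32)*1000)
    return [np.round(a,1) for a in r],np.round(np.median(q,0),4),len(q)
E
python3 - <<'E'
from h import *
for y in (0,np.pi,-.65,-.65+np.pi,0.65,.65+np.pi): print(y,inverse_kinematics([.52,-.16,.4],qd(y)))
move_to([.52,-.17,.40],qd(0))
im=get_image("wrist");cv2.imwrite("pics/w1.png",im["frame"]);np.savez("w1.npz",**{k:np.array(v) for k,v in im.items()})
P,s=segs(im);print(np.linalg.inv(im["view"])[:3,3])
for c,lo,hi in(("blue",.071,.085),("red",.112,.125),("orange",.105,.120),("yellow",.08,.095)):
    try: print(c,rect(P,s[c],lo,hi))
    except Exception as e: print(c,e)
print(state()["time"],state()["joint_pos"])
E
```

```text
0 [-3.61032923e-01  4.63555979e-02  9.69437349e-01 -4.44089210e-16
  2.12579971e+00  1.20976340e+00]
3.141592653589793 [-0.36103292  0.0463556   0.96943735  0.          2.12579971 -1.93182925]
-0.65 [-3.61032923e-01  4.63555979e-02  9.69437349e-01 -4.44089210e-16
  2.12579971e+00  1.85976340e+00]
2.491592653589793 [-0.36103292  0.0463556   0.96943735  0.          2.12579971 -1.28182925]
0.65 [-3.61032923e-01  4.63555979e-02  9.69437349e-01 -4.44089210e-16
  2.12579971e+00  5.59763404e-01]
3.791592653589793 [-0.36103292  0.0463556   0.96943735  0.          2.12579971 -2.58182925]
[ 0.59609421 -0.17116639  0.55376667]
blue ([array([ 526.1, -138.1]), array([183.8, 136.3]), np.float64(0.4)], array([ 0.5315, -0.1379,  0.078 ]), 6698)
red ([array([ 520.5, -243.5]), array([43.7, 12.2]), np.float64(0.7)], array([ 0.5212, -0.2429,  0.1185]), 509)
orange ([array([601.3, -78.3]), array([ 9.5, 27.5]), np.float64(37.6)], array([ 0.601 , -0.0788,  0.112 ]), 296)
yellow ([array([ 520.1, -217.5]), array([39.4, 13.8]), np.float64(89.7)], array([ 0.5203, -0.2163,  0.0867]), 436)
2.0333 [-3.79522487e-01  5.50776556e-02  9.61491609e-01 -2.01977726e-04
  2.12590863e+00  1.19234528e+00]
```

View pics/w1.png

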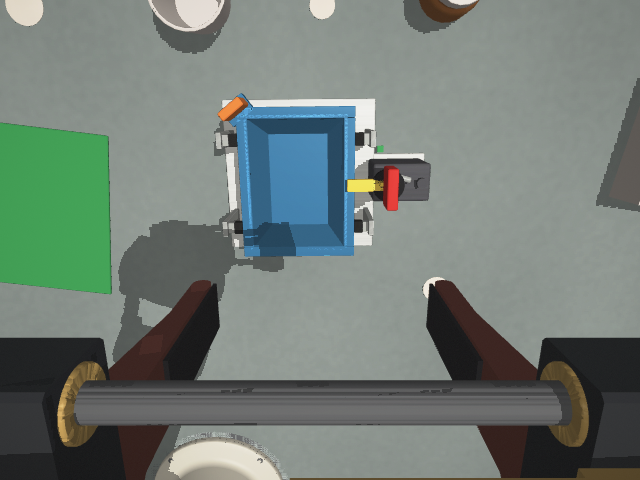

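```bash
python3 - <<'E'
from h import *
k=[.5205,-.2432]; yaw=np.pi+.01
move_to([*k,.16],qd(yaw)); move_l([*k,.0995],.08)
close(); s=state(); print("grip",s["finger_gap"],s["finger_force"],np.round(s["ft_force"],1),s["time"])
j=np.array(s["joint_pos"])
for a in (.3,.6,.9,1.22):
    q=j.copy();q[5]+=a; movej(list(q)); s=state(); print(a,np.round(s["ft_force"],1),np.round(s["moment"],2),s["joint_pos"][5]-j[5],s["time"])
gripper_open(); hold(.2)
p=state()["ee_pos"]; move_l([p[0],p[1],.17],.15)
move_to([.52,-.17,.40],qd(0))
im=get_image("wrist");cv2.imwrite("pics/w2.png",im["frame"])
P,sg=segs(im)
for c,lo,hi in(("blue",.071,.085),("red",.112,.125),("orange",.105,.120),("yellow",.08,.095)):
    try: print(c,rect(P,sg[c],lo,hi))
    except Exception as e: print(c,e)
print(state()["time"])
E
```

```text
grip 0.01189686794334661 29.999876618385315 [ 0.  -1.8 -0.2] 6.8417
0.3 [-0.4 -0.5  0. ] [ 0.08 -0.17  0.03] 0.2961729721669639 7.2333
0.6 [0.1 0.6 0.3] [ 0.19 -0.21 -0.04] 0.5943426187615206 7.625
0.9 [ 0.7  1.3 -1.1] [ 0.3  -0.26 -0.16] 0.8936826164313509 8.0167
1.22 [ 2.5  2.1 -0.9] [ 0.47 -0.46 -0.16] 1.2135097448536707 8.425
blue ([array([ 526.4, -138.5]), array([183.4, 135.8]), np.float64(0.6)], array([ 0.5298, -0.1399,  0.078 ]), 6783)
red ([array([ 520.5, -243.4]), array([12.1, 43.8]), np.float64(16.0)], array([ 0.5211, -0.2432,  0.1185]), 510)
orange ([array([601.4, -78.1]), array([ 9.8, 27.5]), np.float64(37.5)], array([ 0.6009, -0.0789,  0.112 ]), 300)
yellow ([array([ 550.3, -234.9]), array([29.3, 13.7]), np.float64(15.7)], array([ 0.5502, -0.2347,  0.0868]), 340)
12.3083
```

View pics/w2.png

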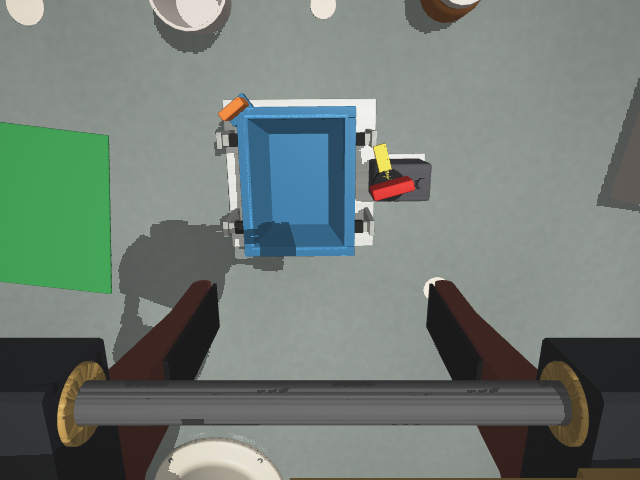

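```bash
cat >> h.py <<'E'
TH=.01; DG=.653+TH; U=np.array([np.cos(DG),np.sin(DG),0]); A=np.array([U[1],-U[0],0])
FC=np.array([.4345,-.2079,.068]); G=np.array([.6013,-.0782,.0895]); YAW=DG+np.pi/2
def peel(phi,dz=0):
    return list(FC+R.from_rotvec(A*phi).apply(G-FC)+[0,0,dz]),qd(YAW,A*phi)
E
python3 - <<'E'
from h import *
print([np.round(inverse_kinematics(*peel(p,d)),2) for p,d in((0,0),(.3,0),(.3,.12))])
move_to([G[0],G[1],.16],qd(YAW)); move_l(list(G),.08); close()
s=state(); print("grip",s["finger_gap"],s["finger_force"],np.round(s["ft_force"],1),s["time"])
for ph in (.05,.1,.15,.2,.25,.3):
    p,q=peel(ph); move_l(p,.06,q); s=state()
    print(ph,np.round(s["ft_force"],1),np.round(s["moment"],2),round(s["finger_gap"],4),s["time"])
im=get_image("scene");cv2.imwrite("pics/s2.png",im["frame"][150:400,100:420])
E
```

```text
[array([-0.19,  0.13,  1.44,  0.  ,  1.57, -0.85]), array([-0.35, -0.09,  1.58,  0.25,  1.49, -1.01]), array([-0.35, -0.09,  1.37,  0.26,  1.7 , -0.96])]
grip 0.009671018552533347 30.00016540288925 [ 3.8  0.7 -1.1] 16.2917
0.05 [2.6 3.8 0.5] [ 0.8  -0.49  0.13] 0.0098 16.6167
0.1 [ 2.   2.5 -0.2] [ 0.41 -0.19 -0.21] 0.0101 16.9417
0.15 [1.1 2.4 0.1] [ 0.48 -0.17 -0.26] 0.0103 17.2667
0.2 [ 0.5  2.9 -0.2] [ 0.51 -0.17 -0.19] 0.01 17.5917
0.25 [-0.3  3.3 -1.2] [ 0.55 -0.16 -0.22] 0.01 17.9167
0.3 [ 0.7  3.1 -1. ] [ 0.55 -0.16 -0.16] 0.0098 18.2417
```

View pics/s2.png

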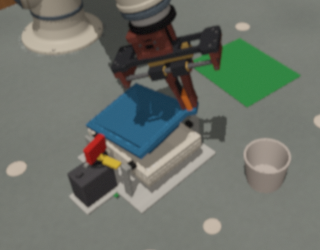

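```bash
python3 - <<'E'
from h import *
for d in (.03,.07,.12):
    p,q=peel(.3,d); move_l(p,.08,q); s=state()
    print(d,np.round(s["ft_force"],1),np.round(s["moment"],2),round(s["finger_gap"],4),s["time"])
im=get_image("scene");a=cv2.resize(im["frame"][100:360,100:440],None,fx=1.5,fy=1.5)
cv2.imwrite("pics/s3.png",a)
E
```

```text
0.03 [-1.1 -0.2 -1.4] [-0.06 -0.03  0.03] 0.0096 18.8167
0.07 [ 0.4  0.5 -0.8] [-0.08 -0.08 -0.02] 0.01 19.4667
0.12 [ 0.4 -0.6 -1.9] [-0.05 -0.07  0.02] 0.0099 20.2417
```

View pics/s3.png

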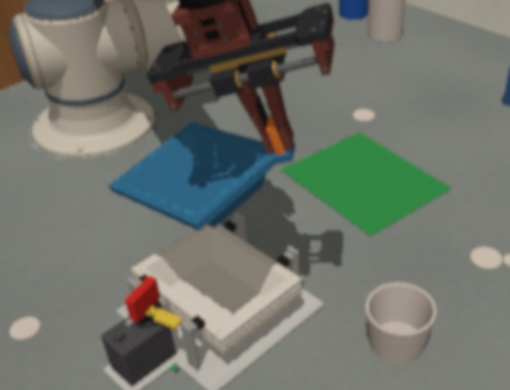

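```bash
cat >> h.py <<'E'
def fit(ims,verbose=True):
    Q=[]
    for im in ims:
        P,s=segs(im);m=s["blue"]&(abs(P[...,0]-.47)<.2)&(abs(P[...,1]-.2)<.19)&(P[...,2]>.09)&(P[...,2]<.3)
        k,l,st,_=cv2.connectedComponentsWithStats(m.astype(np.uint8));j=1+st[1:,4].argmax();Q.append(P[l==j])
    return Q
E
python3 - <<'E'
from h import *
i=dict(np.load("top.npz"));P,s=segs(i);mt=rect(P,s["green"],-.01,.02);print("mat top",mt)
i=dict(np.load("scene.npz"));P,s=segs(i);print("mat scene",rect(P,s["green"],-.01,.02))
p=np.array(state()["ee_pos"]); move_l([p[0],p[1],p[2]+.02],.05,qd(YAW))
s=state();print(np.round(s["ee_pos"],3),s["time"])
m=mt[0][0]/1000; t=m+R.from_euler('z',TH).apply([.083,.063,0])[:2]
move_l([t[0],t[1],.25],.12,qd(YAW)); move_l([t[0],t[1],.1555],.08); hold(.3)
s=state();print(np.round(s["ee_pos"],3),np.round(s["ft_force"],1),np.round(s["moment"],2),s["finger_gap"],s["time"])
ims=[]
for n in("top","scene"):
    im=get_image(n);ims.append(im);np.savez(n+"2.npz",**{k:np.array(v) for k,v in im.items()});cv2.imwrite(f"pics/{n}3.png",im["frame"])
for q in fit(ims):
    print(len(q),np.percentile(q,[1,25,50,75,99],0).round(3).tolist())
cv2.imwrite("pics/both.png",np.hstack([cv2.resize(i["frame"][100:400,150:550],None,fx=1,fy=1) for i in ims]))
E
```

```text
mat top ([array([471.6, 205.3]), array([180.6, 220.7]), np.float64(83.1)], array([0.4685, 0.2047, 0.0036]), 6818)
mat scene ([array([475.4, 203.4]), array([179.9, 219.4]), np.float64(83.1)], array([0.4853, 0.1958, 0.0025]), 3936)
[ 0.589 -0.087  0.289] 20.825
[0.554 0.269 0.156] [ 0.3 -0.1 -0.9] [ 0.11 -0.24  0.  ] 0.009624122931640765 25.6167
2911 [[0.388, 0.142, 0.104], [0.437, 0.162, 0.108], [0.482, 0.184, 0.118], [0.519, 0.205, 0.142], [0.553, 0.238, 0.147]]
2533 [[0.393, 0.14, 0.105], [0.419, 0.173, 0.113], [0.465, 0.224, 0.133], [0.508, 0.249, 0.141], [0.559, 0.264, 0.144]]
```

View pics/both.png

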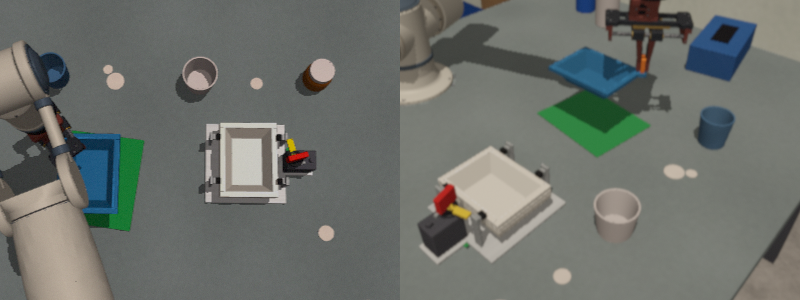

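```bash
python3 - <<'E'
from h import *
ims=[dict(np.load(n+"2.npz")) for n in("top","scene")]
for q in fit(ims):
    for nm,lo,hi in(("floor",.098,.114),("rim",.138,.152)):
        f=q[(q[:,2]>lo)&(q[:,2]<hi)]
        for _ in range(6):
            c=f.mean(0);M=np.c_[f[:,:2]-c[:2],np.ones(len(f))];w=np.linalg.lstsq(M,f[:,2],rcond=None)[0]
            f=f[abs(M@w-f[:,2])<.003]
        print(nm,len(f),w[:2].round(3),"z at mat centre",round(w[2]+w[:2]@(np.array([.4725,.2045])-c[:2]),4),f.min(0).round(3),f.max(0).round(3))
    if nm=="rim": print(cv2.minAreaRect(f[:,:2].astype(np.float32)*1000))
E
```

```text
floor 1108 [-0.006  0.01 ] z at mat centre 0.1078 [0.415 0.17  0.105] [0.528 0.247 0.111]
rim 800 [-0.005  0.001] z at mat centre 0.1432 [0.386 0.141 0.14 ] [0.555 0.243 0.147]
((470.1118469238281, 190.8748016357422), (168.55458068847656, 100.0000228881836), 1.4032529592514038)
floor 507 [-0.01   0.007] z at mat centre 0.1069 [0.413 0.165 0.105] [0.531 0.246 0.11 ]
rim 822 [-0.004  0.004] z at mat centre 0.1419 [0.388 0.138 0.139] [0.57  0.268 0.145]
((478.5545654296875, 202.25692749023438), (130.8433380126953, 179.27182006835938), 88.77064514160156)
```

```bash
python3 - <<'E'
from h import *
hold(.5);s=state();print(np.abs(s["dq"]).max(),s["finger_gap"],s["time"]);print(job_done())
E
```

```text
0.0020329092150739676 0.00988246983309757 26.2167
the job is handed in; nothing more can be done
None
```

The job is handed in at 26.2 s: the latch is open, and the blue tray was peeled tab corner first, with the next tray still in the stack. The arm holds the blue tray still, level to about 0.6°, centred over the mat to within a few millimetres, its underside about 10 cm above the mat.

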